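# Set and lock the egg-banding dial

## Robot

A 6-joint arm with a two-finger parallel gripper is mounted at the origin on the work surface. World frame = base frame: x ahead of the robot, y to its left, z up, the work surface at z = 0. Lengths are in m, angles in rad, forces in N, time in s.
With the tool pointing down it reaches from about 0.4 to 0.825 m from the base axis. Payload 7 kg.
Tool frame: the origin (TCP) lies midway between the tips of the shut fingers; the grasp point (between the pads) lies 19 mm behind it; z points along the fingers, y is the line along which they close (so a half turn about z gives the same grasp; the last joint's range is limited). The gripper opens to 88 mm and grips with 3 to 60 N. Pads are 19 mm wide; open, the fingers measure 130 mm over their backs; the gripper's body (78 mm by 193 mm) begins 47 mm behind the grasp point.
Start: joints at [0.288, 0.359, 0.012, 0, -1.224, -0.288], TCP at [0.675, -0, 0.227] pointing down, gripper open.
Joint ranges: [-3.07, 3.07], [-1.43, 2.12], [-1.02, 1.25], [-3.03, 1.67], [-3.05, -0], [-3.03, 3.03]. Speed limits (rad/s): [2.39, 2.39, 3.01, 3.14, 3.14, 3.14].

## Interface

Orientations are given as [roll, pitch, yaw] about the fixed x, y, z axes, in that order (R = Rz(yaw) Ry(pitch) Rx(roll)).
In Python, from station import get_state, grab_frame, calibration, job_done, boxes_of, regions_of, spot_point gives the robot as it stands. The module is installed in compiled form; this text tells all that it offers.
- The arm moves only by the tool arm_command, never from a script. Its argument "commands" is a list of rows, each an object of numbers: "tx", "ty", "tz": the shift along the tool's x, y, z each as a share of 25 cm, from -1 to 1; "twist": the turn about the tool's z as a share of 180 degrees, from -1 to 1. A call has exactly 8 rows; each row is the pose to reach, as a shift and turn from the pose commanded when the call began, along the tool's axes at that moment, turning the shorter way round; what a row does not reach only later rows make up. A row lasts 1/12 s, in which the tool goes at most 41.7 mm and 7.16 degrees, less where a joint would pass 70% of its speed; a pose out of reach is approached as far as the arm can. A call with a number of a shift or a turn outside -1 to 1 is refused whole. A call with a gripper value outside its range is refused whole. "claw" is the opening, from 0 (shut) to 1 (fully open), set as the call begins (left out, the last holds). The fingers move at their own pace and stop on an object; "grip_force" is the grip in N (left out, the last holds). Time passes only in rows, so rows that repeat a pose let the fingers close, or fill a call up. It gives the time, the measured TCP pose, the force, the opening and the grip force at its end, in the units of the state.
- get_state(): the state, without advancing time (a new reading comes with each control period).
- grab_frame(name): name is "scene" or "side" or "wrist"; returns the picture (384x512x3 uint8, red, green, blue); there is no depth.
- calibration(name): a dict with "camera_matrix" (3x3 intrinsics, pixels), "extrinsics" (4x4, takes a point from camera to world coordinates). Camera axes: x right, y down, z forward; pixel columns grow to the right and rows downward; lengths in m; the calibration is good to about 2 mm. A picture is of the moment at which its call begins: read the wrist's pose just before it. calibration takes no time and is no camera call; for the wrist camera it gives the pose at the moment of the call.
- job_done(): hands the job in; it is judged then, once.
Trained networks look in the newest picture that a camera, given by its name, has taken for a name from the list of things; names that differ only in an ending like _2 or _b are one class to them, and where a whole thing is asked for, a point or a joint stands for the part that bears it (a point fixed in the world has none). Each returns a list of dicts, best first, with "score" (0 to 1); they miss things now and then, are a little off and sometimes report something else, mostly with a low value. They report only what shows in the picture. A call takes as long as a camera call.
- boxes_of(query, camera): "rect" ([left, top, right, bottom] in pixels, round what is visible of it).
- regions_of(query, camera): "region" (384x512 bool, what is visible of it) and "rect" ([left, top, right, bottom] in pixels, round what is visible of it).
- spot_point(query, camera): "uv" ([column, row] in pixels: a listed point, or the origin of a listed thing).
The state is a dict: "t": time; "q": joint angles; "qd": joint speeds; "joint_efforts": joint torques, N m; "eef_pos": TCP position; "ee_rot": TCP orientation; "force": force on the tool from outside, world axes, zero at the start; "moment": the same for the moment, N m; "width": finger opening in m; "gripper_force": force on a finger pad.
Only numpy, scipy, OpenCV 4.12 (cv2) and the standard library are available. Lean on these libraries where they do the work, as an engineer would, in place of code of your own. Each camera call takes 0.05 s, during which the arm holds its last target. There are 200 camera calls.

## Task

On the green egg-banding machine, turn the black dial knob until its white pointer points at the yellow pin, not the blue one. Then turn the brass lock ring round the knob clockwise by its orange lug until it is tight against its red stop, leaving the knob on its setting. Do not shift or tip the painted egg on show beside the machine, and let go at the end.

Things in the scene. Friction and masses are not known exactly. Their poses are not given: they have to be found in the camera images.
- knob: Black knob, turns both ways (1.4 rad from mid) about a vertical axis, 0.08 N m friction, stays put. Origin on the axis at the housing's top, 40 mm above the table; x points where the white pointer points, z up. Grip its bar: 52 mm long (x), 14 mm thick (y), 26 to 60 mm above the origin, over a 56 mm disc. Pointer: white needle out to 56 mm from the axis and a line on the bar's top at the same end.
- lug (a point): Orange upright post, 14 mm across, on an arm of the brass lock ring, 75 mm from the knob's axis on the side away from the robot. Point: on the post's axis, 30 mm above the housing; the post's top is 10 mm higher. The arm at its foot is 7 mm high, 13 mm wide and radial. The ring (92 mm across, 11 mm high) lies round the knob and turns about the same axis, independently of it.
- lock_ring (a joint): Turn of the lock ring in rad: 0 loosest, growing clockwise seen from above (as one tightens) to 1.25, tight at a hard stop marked by a low red block (8 mm high) on the housing. Friction 0.15 N m, about 2 N at the lug; stays where left.
- yellow_pin: Fixed yellow pin, 20 mm across and 14 mm high, standing on the housing 78 to 98 mm from the knob's axis, on the robot's side of the knob; origin at the centre of its foot. A blue pin of the same shape stands beside it and is to be ignored.
- painted_egg: Red-banded egg, 124 mm across, on a round wooden foot, 155 mm tall, loose on the table about 0.24 m from the knob, to its left seen from the robot; origin at the centre of its foot. To be left alone. (Another egg, 185 mm high over the table, is clamped on the machine itself, 0.2 m from the knob on its right: pass over it.)

How it is judged:
On the way, in this order (a step that is already met when the one before it is completed fails the run):
1. the knob's pointer points at the yellow pin (y of yellow_pin in the frame of knob between -0.016 and 0.016 m and x of yellow_pin in the frame of knob above 0.04 m), for 0.2 s.
2. then the lock ring is turned tight (value of joint lock_ring above 1.07 rad), for 0.2 s.
At the end, for the whole second after the job is handed in: The line of the knob's pointer passes within 16 mm of the yellow pin's centre (about 10 degrees), pointing towards it, and the lock ring is within about 10 degrees of its stop (joint above 1.07 rad) (all of step 1 and value of joint lock_ring above 1.07 rad); the robot touches nothing.
It fails at once if the painted egg is shifted more than 20 mm or tipped more than 0.3 rad (distance of painted_egg from where it was at the start of the episode above 0.02 m or angle between painted_egg's own z axis and vertical above 0.3 rad).
It also fails if it takes over 48 s, if anything falls off the work surface, if the arm or the gripper's body presses on something with over 40 N, if the wrist force passes 120 N, or if a joint passes its speed limit or range.

## Working session

There is one attempt and no reset: what is moved stays moved. The work goes in short steps, Python scripts to look and compute and a tool call to move; the robot and the scene stay as the last step left them, time stands still between calls to the robot, and variables do not carry over. Pictures are saved under pics/ and viewed, at most 10 in all, crops included, and the job is handed in when it is done.

Besides the shell and the picture viewer there is one more tool, called after ">>>" as name(argument=value, ...), one argument or row to a line, values as JSON. arm_command: Moves the arm, as the interface text tells. Shift numbers are shares of 25 cm and turn numbers shares of 180 degrees, none past 1 either way. Its arguments: {"type":"object","properties":{"commands":{"type":"array"},"claw":{"type":"number"},"grip_force":{"type":"number"}},"required":["commands"]}

```bash
mkdir -p pics
cat > h.py <<'E'
import numpy as np, cv2
from station import *
def ray(cam,uv):
    c=calibration(cam);K=np.array(c["camera_matrix"]);T=np.array(c["extrinsics"])
    d=T[:3,:3]@np.linalg.inv(K)@np.array([uv[0],uv[1],1.]);return T[:3,3],d
def onz(cam,uv,z):
    o,d=ray(cam,uv);return o+d*(z-o[2])/d[2]
def tri(a,b):
    A=[];B=[]
    M=np.zeros((3,3));v=np.zeros(3)
    for o,d in (a,b):
        d=d/np.linalg.norm(d);P=np.eye(3)-np.outer(d,d);M+=P;v+=P@o
    return np.linalg.solve(M,v)
E
python3 - <<'E'
from h import *
s=get_state();print(s["t"],s["eef_pos"],s["ee_rot"],s["width"])
np.set_printoptions(precision=3,suppress=True)
Z=dict(knob=.04,lug=.07,yellow_pin=.04,painted_egg=0)
for c in("scene","side","wrist"):
    f=grab_frame(c);cv2.imwrite(f"pics/{c}0.png",f[...,::-1])
    for n in Z:
        for r in spot_point(n,c)[:2]: print(c,n,round(r["score"],2),np.round(r["uv"],1),onz(c,r["uv"],Z[n]))
ims=[cv2.imread(f"pics/{c}0.png") for c in("scene","side","wrist")]
cv2.imwrite("pics/a.png",cv2.resize(np.vstack([np.hstack(ims[:2]),np.hstack([ims[2],ims[2]*0])]),(800,600)))
E
```

```text
0.0 [ 6.74514012e-01 -1.83447290e-05  2.25649313e-01] [ 3.13998432e+00 -1.56390876e-04 -1.57091857e+00] 0.08775283179676625
scene knob 0.68 [184.4 164.1] [0.556 0.015 0.04 ]
scene lug 0.56 [182.3 176.4] [0.603 0.061 0.07 ]
scene yellow_pin 0.64 [236. 155.] [0.477 0.078 0.04 ]
scene painted_egg 0.88 [301.3 219.4] [0.51  0.254 0.   ]
side knob 0.84 [307.2 254.3] [0.56  0.016 0.04 ]
side yellow_pin 0.62 [249.1 248.1] [0.488 0.077 0.04 ]
side painted_egg 0.97 [209.5 209.7] [0.509 0.258 0.   ]
wrist knob 0.55 [349.1 177.3] [0.556 0.01  0.04 ]
wrist lug 0.67 [306.8 227.3] [0.61  0.062 0.07 ]
```

View pics/a.png

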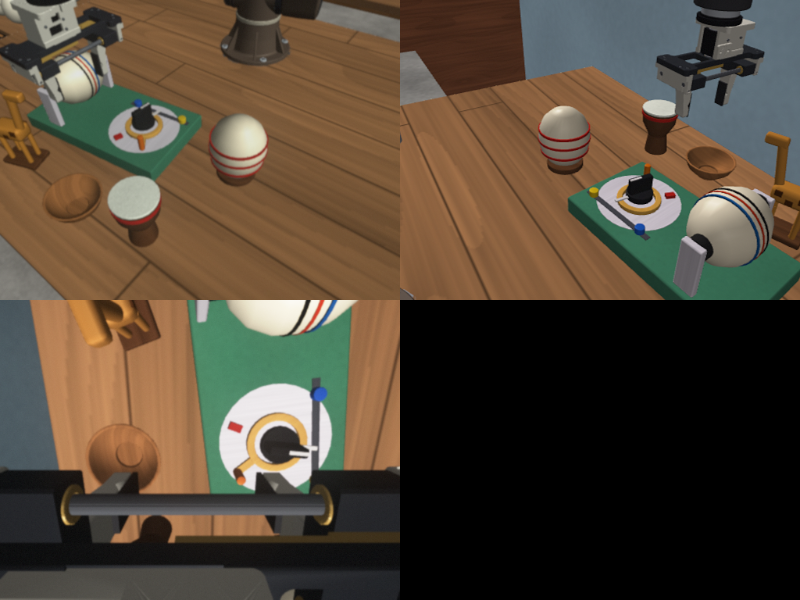

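The pictures show the knob at about scene (184,164), with its pointer facing the robot. The lug is on the far left, the yellow pin at scene (236,155), and the blue pin on the right. I'll move to a better wrist view.

>>> arm_command(
  commands=[
    {"tx": -0.36, "ty": 0.42},
    {"tx": -0.36, "ty": 0.42},
    {"tx": -0.36, "ty": 0.42},
    {"tx": -0.36, "ty": 0.42},
    {"tx": -0.36, "ty": 0.42},
    {"tx": -0.36, "ty": 0.42},
    {"tx": -0.36, "ty": 0.42},
    {"tx": -0.36, "ty": 0.42},
  ],
)

```text
invalid input
```

```bash
cat > look.py <<'E'
from h import *
import sys
np.set_printoptions(precision=3,suppress=True)
s=get_state();print(s["t"],s["eef_pos"],s["ee_rot"],s["width"])
Z=dict(knob=.04,lug=.07,yellow_pin=.04)
f=grab_frame("wrist");cv2.imwrite(sys.argv[1],f[...,::-1])
for n in Z:
    for r in spot_point(n,"wrist")[:2]: print(n,round(r["score"],2),np.round(r["uv"],1),onz("wrist",r["uv"],Z[n]))
h=cv2.cvtColor(f,cv2.COLOR_RGB2HSV)
for n,lo,hi,z in(("yel",(25,150,100),(33,255,255),.054),("blue",(105,150,60),(125,255,255),.054),("orange",(8,190,150),(14,255,255),.08)):
    m=cv2.inRange(h,lo,hi);k,l,st,ce=cv2.connectedComponentsWithStats(m)
    for i in range(1,k):
        if st[i,4]>60: print(n,st[i],ce[i],onz("wrist",ce[i],z))
E
python3 look.py pics/w1.png
```

```text
0.75 [ 0.675 -0.     0.227] [ 3.142 -0.    -1.571] 0.0877237307813112
knob 0.66 [350.6 178.1] [0.555 0.011 0.04 ]
lug 0.64 [307.8 228.2] [0.609 0.063 0.07 ]
blue [399   0  32  40 145] [417.497  18.172] [ 0.507 -0.158  0.054]
blue [399 112  20  17 256] [408.828 120.102] [ 0.501 -0.058  0.054]
```

View pics/w1.png

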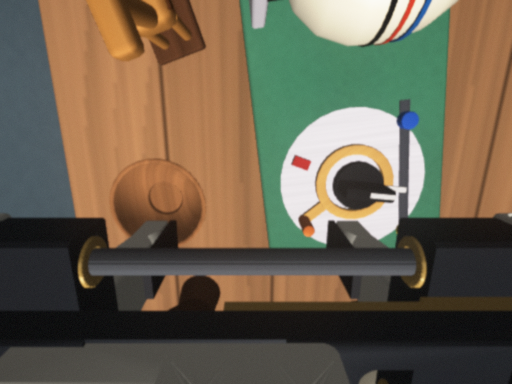

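The move was refused, so the view is unchanged: the knob is at (358,185), its needle points right to (405,190), and the lug is at (307,228). I'll retry with every key given.

>>> arm_command(
  commands=[
    {"tx": -0.36, "ty": 0.42, "tz": 0, "twist": 0},
    {"tx": -0.36, "ty": 0.42, "tz": 0, "twist": 0},
    {"tx": -0.36, "ty": 0.42, "tz": 0, "twist": 0},
    {"tx": -0.36, "ty": 0.42, "tz": 0, "twist": 0},
    {"tx": -0.36, "ty": 0.42, "tz": 0, "twist": 0},
    {"tx": -0.36, "ty": 0.42, "tz": 0, "twist": 0},
    {"tx": -0.36, "ty": 0.42, "tz": 0, "twist": 0},
    {"tx": -0.36, "ty": 0.42, "tz": 0, "twist": 0},
  ],
)

```text
t: 1.62
eef_pos: [0.5706, 0.0895, 0.2264]
ee_rot: [3.142, -0.0, -1.572]
force: [0.5, -0.1, 0.8]
width: 0.0878
gripper_force: 0.0
```

```bash
python3 look.py pics/w2.png
```

```text
1.6167 [0.571 0.09  0.226] [ 3.142 -0.    -1.572] 0.08782470073008672
knob 0.97 [266.5 102.1] [0.553 0.012 0.04 ]
yellow_pin 0.7 [327.6 159. ] [0.479 0.077 0.04 ]
yel [321 157  15  11 113] [328.159 162.416] [0.482 0.078 0.054]
blue [311  20  19  23 331] [319.921  31.145] [ 0.5   -0.057  0.054]
```

View pics/w2.png

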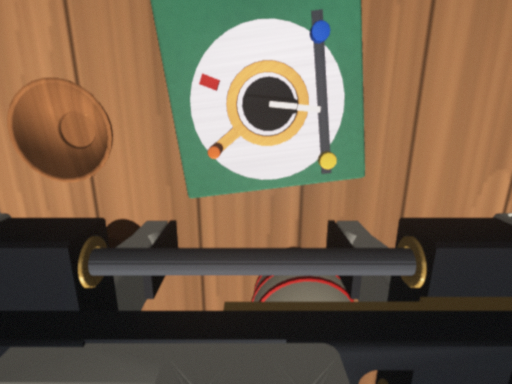

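The view is now clear: ring centre (267,103), needle tip (318,108), yellow pin (328,161), lug (214,152), red stop (209,82). The pointer sits at about 174°, the yellow pin at about 137.5°.

>>> arm_command(
  commands=[
    {"tx": 0.31, "ty": 0.066, "tz": 0.3, "twist": -0.3},
    {"tx": 0.31, "ty": 0.066, "tz": 0.3, "twist": -0.3},
    {"tx": 0.31, "ty": 0.066, "tz": 0.3, "twist": -0.3},
    {"tx": 0.31, "ty": 0.066, "tz": 0.3, "twist": -0.3},
    {"tx": 0.31, "ty": 0.066, "tz": 0.3, "twist": -0.3},
    {"tx": 0.31, "ty": 0.066, "tz": 0.3, "twist": -0.3},
    {"tx": 0.31, "ty": 0.066, "tz": 0.3, "twist": -0.3},
    {"tx": 0.31, "ty": 0.066, "tz": 0.3, "twist": -0.3},
  ],
)

```text
t: 2.48
eef_pos: [0.5537, 0.012, 0.1513]
ee_rot: [3.141, 0.0, -0.622]
force: [-0.3, -0.7, -0.3]
width: 0.0878
gripper_force: 0.0
```

>>> arm_command(
  commands=[
    {"tx": 0, "ty": 0, "tz": 0, "twist": -0.156},
    {"tx": 0, "ty": 0, "tz": 0, "twist": -0.156},
    {"tx": 0, "ty": 0, "tz": 0, "twist": -0.156},
    {"tx": 0, "ty": 0, "tz": 0, "twist": -0.156},
    {"tx": 0, "ty": 0, "tz": 0, "twist": -0.156},
    {"tx": 0, "ty": 0, "tz": 0.1, "twist": -0.156},
    {"tx": 0, "ty": 0, "tz": 0.1, "twist": -0.156},
    {"tx": 0, "ty": 0, "tz": 0.1, "twist": -0.156},
  ],
)

```text
t: 3.15
eef_pos: [0.5526, 0.0119, 0.1256]
ee_rot: [3.14, 0.003, -0.141]
force: [-0.1, -0.6, 0.1]
width: 0.0874
gripper_force: 0.0
```

Run:
```python
from h import *
s=get_state();print(s["eef_pos"],s["ee_rot"])
for c in("wrist","scene","side"):
    f=grab_frame(c);cv2.imwrite(f"pics/{c}3.png",f[...,::-1])
    for n,z in(("knob",.04),("yellow_pin",.04)):
        for r in spot_point(n,c)[:1]: print(c,n,r["score"],r["uv"],onz(c,r["uv"],z))
a=[cv2.imread(f"pics/{c}3.png") for c in("wrist","side")]
cv2.imwrite("pics/b.png",cv2.resize(np.hstack([a[0][:,56:456],a[1][130:330,200:400].repeat(2,0).repeat(2,1)[:384]]),(800,384)))
```

```text
[0.55258197 0.01192531 0.12563673] [ 3.14004317e+00  2.82696663e-03 -1.41400286e-01]
wrist knob 0.62 [249.9, 189.3] [0.55707371 0.01402298 0.04      ]
wrist yellow_pin 0.61 [195.7, 270.7] [0.48544649 0.07602634 0.04      ]
scene knob 0.73 [186.9, 164.6] [0.55422801 0.02011    0.04      ]
scene yellow_pin 0.6 [231.2, 153.5] [0.47915897 0.06791514 0.04      ]
side knob 0.88 [304.2, 255.1] [0.55507157 0.01689476 0.04      ]
side yellow_pin 0.63 [211.7, 209.5] [0.48693528 0.20526581 0.04      ]
```

View pics/b.png

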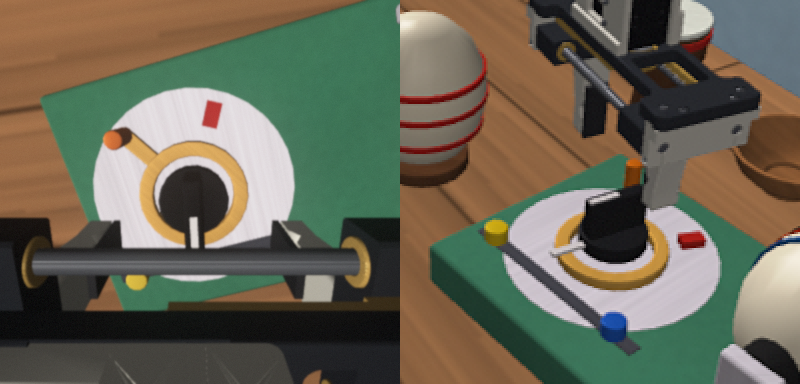

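The bar is between the fingers and lined up with the gripper (needle vertical at (194,225)). I'll descend and grip.

>>> arm_command(
  commands=[
    {"tx": 0.008, "ty": -0.008, "tz": 0.08, "twist": 0},
    {"tx": 0.008, "ty": -0.008, "tz": 0.15, "twist": 0},
    {"tx": 0.008, "ty": -0.008, "tz": 0.21, "twist": 0},
    {"tx": 0.008, "ty": -0.008, "tz": 0.21, "twist": 0},
    {"tx": 0.008, "ty": -0.008, "tz": 0.21, "twist": 0},
    {"tx": 0.008, "ty": -0.008, "tz": 0.21, "twist": 0},
    {"tx": 0.008, "ty": -0.008, "tz": 0.21, "twist": 0},
    {"tx": 0.008, "ty": -0.008, "tz": 0.21, "twist": 0},
  ],
)

```text
t: 4.27
eef_pos: [0.5564, 0.0144, 0.0751]
ee_rot: [-3.141, -0.002, -0.138]
force: [-0.5, -0.3, 0.0]
width: 0.0873
gripper_force: 0.0
```

>>> arm_command(
  commands=[
    {"tx": 0, "ty": 0, "tz": 0, "twist": 0},
    {"tx": 0, "ty": 0, "tz": 0, "twist": 0},
    {"tx": 0, "ty": 0, "tz": 0, "twist": 0},
    {"tx": 0, "ty": 0, "tz": 0, "twist": 0},
    {"tx": 0, "ty": 0, "tz": 0, "twist": 0},
    {"tx": 0, "ty": 0, "tz": 0, "twist": 0},
    {"tx": 0, "ty": 0, "tz": 0, "twist": 0},
    {"tx": 0, "ty": 0, "tz": 0, "twist": 0},
  ],
  claw=0,
  grip_force=20,
)

```text
t: 4.93
eef_pos: [0.5557, 0.0142, 0.074]
ee_rot: [3.142, 0.0, -0.138]
force: [0.1, 0.0, -0.2]
width: 0.0397
gripper_force: 0.0
```

Still closing; wait one more call.

>>> arm_command(
  commands=[
    {"tx": 0, "ty": 0, "tz": 0, "twist": 0},
    {"tx": 0, "ty": 0, "tz": 0, "twist": 0},
    {"tx": 0, "ty": 0, "tz": 0, "twist": 0},
    {"tx": 0, "ty": 0, "tz": 0, "twist": 0},
    {"tx": 0, "ty": 0, "tz": 0, "twist": 0},
    {"tx": 0, "ty": 0, "tz": 0, "twist": 0},
    {"tx": 0, "ty": 0, "tz": 0, "twist": 0},
    {"tx": 0, "ty": 0, "tz": 0, "twist": 0},
  ],
)

```text
t: 5.6
eef_pos: [0.5554, 0.0135, 0.074]
ee_rot: [3.141, 0.001, -0.138]
force: [0.1, -5.2, 0.9]
width: 0.0139
gripper_force: 19.9
```

>>> arm_command(
  commands=[
    {"tx": 0, "ty": 0, "tz": 0, "twist": 0.03},
    {"tx": 0, "ty": 0, "tz": 0, "twist": 0.06},
    {"tx": 0, "ty": 0, "tz": 0, "twist": 0.09},
    {"tx": 0, "ty": 0, "tz": 0, "twist": 0.12},
    {"tx": 0, "ty": 0, "tz": 0, "twist": 0.15},
    {"tx": 0, "ty": 0, "tz": 0, "twist": 0.19},
    {"tx": 0, "ty": 0, "tz": 0, "twist": 0.19},
    {"tx": 0, "ty": 0, "tz": 0, "twist": 0.19},
  ],
)

```text
t: 6.27
eef_pos: [0.5549, 0.0127, 0.074]
ee_rot: [3.139, 0.0, -0.736]
force: [-0.9, -10.2, 1.3]
width: 0.0137
gripper_force: 20.0
```

>>> arm_command(
  commands=[
    {"tx": 0, "ty": 0, "tz": 0, "twist": 0},
    {"tx": 0, "ty": 0, "tz": 0, "twist": 0},
    {"tx": 0, "ty": 0, "tz": 0, "twist": 0},
    {"tx": 0, "ty": 0, "tz": 0, "twist": 0},
    {"tx": 0, "ty": 0, "tz": 0, "twist": 0},
    {"tx": 0, "ty": 0, "tz": 0, "twist": 0},
    {"tx": 0, "ty": 0, "tz": 0, "twist": 0},
    {"tx": 0, "ty": 0, "tz": 0, "twist": 0},
  ],
  claw=0.42,
)

```text
t: 6.93
eef_pos: [0.5558, 0.0143, 0.0741]
ee_rot: [-3.142, 0.0, -0.735]
force: [0.8, -0.3, -0.7]
width: 0.0367
gripper_force: 0.0
```

>>> arm_command(
  commands=[
    {"tx": 0, "ty": 0, "tz": -0.15, "twist": 0},
    {"tx": 0, "ty": 0, "tz": -0.3, "twist": 0},
    {"tx": 0, "ty": 0, "tz": -0.45, "twist": 0.04},
    {"tx": -0.05, "ty": -0.1, "tz": -0.6, "twist": 0.08},
    {"tx": -0.16, "ty": -0.266, "tz": -0.6, "twist": 0.12},
    {"tx": -0.16, "ty": -0.266, "tz": -0.6, "twist": 0.16},
    {"tx": -0.16, "ty": -0.266, "tz": -0.6, "twist": 0.2},
    {"tx": -0.16, "ty": -0.266, "tz": -0.6, "twist": 0.24},
  ],
)

```text
t: 7.6
eef_pos: [0.5707, 0.0916, 0.2242]
ee_rot: [-3.141, 0.0, -1.486]
force: [-0.6, 0.2, -1.1]
width: 0.0369
gripper_force: 0.0
```

>>> arm_command(
  commands=[
    {"tx": 0, "ty": 0, "tz": 0, "twist": 0.026},
    {"tx": 0, "ty": 0, "tz": 0, "twist": 0.026},
    {"tx": 0, "ty": 0, "tz": 0, "twist": 0.026},
    {"tx": 0, "ty": 0, "tz": 0, "twist": 0.026},
    {"tx": 0, "ty": 0, "tz": 0, "twist": 0.026},
    {"tx": 0, "ty": 0, "tz": 0, "twist": 0.026},
    {"tx": 0, "ty": 0, "tz": 0, "twist": 0.026},
    {"tx": 0, "ty": 0, "tz": 0, "twist": 0.026},
  ],
  claw=0.5,
)

```text
t: 8.27
eef_pos: [0.5707, 0.0903, 0.224]
ee_rot: [3.142, 0.0, -1.563]
force: [0.0, -0.0, 0.4]
width: 0.0437
gripper_force: 0.0
```

```bash
sed -i 's/"orange",(8,190,150),(14,255,255)/"orange",(4,190,130),(12,255,255)/' look.py; python3 look.py pics/w4.png; python3 -c "
import cv2;a=cv2.imread('pics/w4.png');cv2.imwrite('pics/c.png',cv2.resize(a[0:200,150:400],None,fx=3,fy=3))"
```

```text
8.2667 [0.571 0.09  0.224] [ 3.142  0.    -1.563] 0.04373600280052545
knob 0.76 [264.9 102. ] [0.556 0.013 0.04 ]
lug 0.83 [215.3 149.5] [0.609 0.062 0.07 ]
yellow_pin 0.56 [327.1 158.5] [0.481 0.076 0.04 ]
yel [322 155  15  14 167] [328.778 161.18 ] [0.483 0.077 0.054]
blue [313  20  19  22 332] [321.822  30.437] [ 0.5   -0.057  0.054]
```

View pics/c.png

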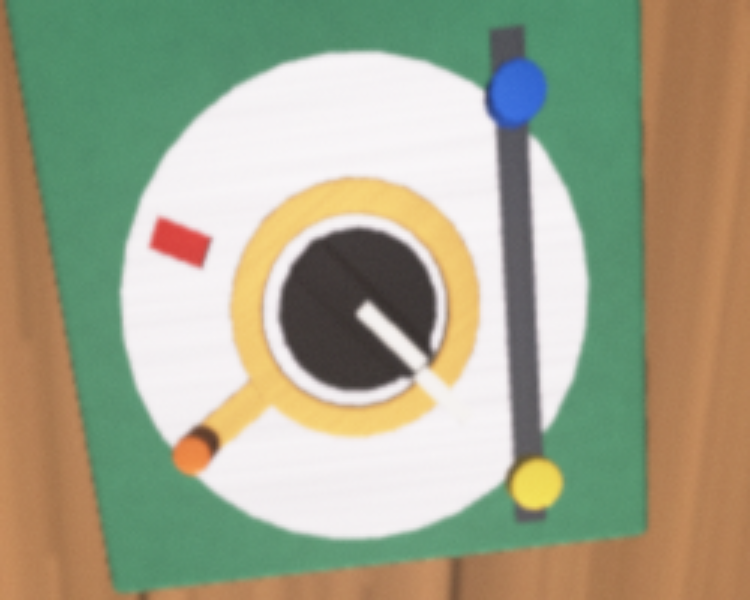

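The pointer lies along the line to the yellow pin to within about 3°: tip at (455,412), pin at (536,483), ring centre (356,306). The lug is at (192,453) and the red stop at (180,242). I'll check where the drum stands before going down to the lug.

Run:
```python
from h import *
print(onz("scene",(182,308),0),"side",onz("side",((656-400)*1.28,152*1.28),0))
for h in(.08,.12,.15):print(h,onz("scene",(172,252),h),onz("side",((660-400)*1.28,112*1.28),h))
# red stop
f=cv2.imread("pics/w4.png");hh=cv2.cvtColor(f,cv2.COLOR_BGR2HSV)
m=((hh[...,0]<5)|(hh[...,0]>174))&(hh[...,1]>150);m[120:]=0
v,u=np.nonzero(m);p=np.array([onz("wrist",(a,b),.048) for a,b in zip(u,v)]);d=p.mean(0)-[.5555,.013,0]
a=np.degrees(np.arctan2(p[:,1]-.013,p[:,0]-.5555));print(len(u),p.mean(0),np.hypot(*d[:2]),a.min(),a.max())
```

```text
[0.76527063 0.20511269 0.        ] side [0.74575253 0.1829846  0.        ]
0.08 [0.73437892 0.17006863 0.08      ] [0.79571679 0.24041446 0.08      ]
0.12 [0.75152736 0.19608549 0.12      ] [0.74161128 0.1826024  0.12      ]
0.15 [0.76438869 0.21559813 0.15      ] [0.70103215 0.13924335 0.15      ]
156 [ 0.61596457 -0.00903468  0.048     ] 0.06435442516736482 -24.22369897839341 -15.66797052770513
```

>>> arm_command(
  commands=[
    {"tx": 0.108, "ty": -0.156, "tz": 0.1, "twist": 0},
    {"tx": 0.108, "ty": -0.156, "tz": 0.2, "twist": 0},
    {"tx": 0.108, "ty": -0.156, "tz": 0.3, "twist": 0},
    {"tx": 0.108, "ty": -0.156, "tz": 0.4, "twist": 0},
    {"tx": 0.108, "ty": -0.156, "tz": 0.5, "twist": 0},
    {"tx": 0.108, "ty": -0.156, "tz": 0.58, "twist": 0},
    {"tx": 0.108, "ty": -0.156, "tz": 0.66, "twist": 0},
    {"tx": 0.108, "ty": -0.156, "tz": 0.66, "twist": 0},
  ],
)

```text
t: 9.13
eef_pos: [0.6072, 0.0628, 0.0549]
ee_rot: [3.135, -0.002, -1.564]
force: [-1.4, -0.3, 0.3]
width: 0.0438
gripper_force: 0.0
```

>>> arm_command(
  commands=[
    {"tx": 0, "ty": 0, "tz": 0, "twist": 0},
    {"tx": 0, "ty": 0, "tz": 0, "twist": 0},
    {"tx": 0, "ty": 0, "tz": 0, "twist": 0},
    {"tx": 0, "ty": 0, "tz": 0, "twist": 0},
    {"tx": 0, "ty": 0, "tz": 0, "twist": 0},
    {"tx": 0, "ty": 0, "tz": 0, "twist": 0},
    {"tx": 0, "ty": 0, "tz": 0, "twist": 0},
    {"tx": 0, "ty": 0, "tz": 0, "twist": 0},
  ],
  claw=0,
  grip_force=15,
)

```text
t: 9.8
eef_pos: [0.6107, 0.064, 0.0601]
ee_rot: [-3.14, 0.001, -1.563]
force: [-1.2, 1.8, 6.2]
width: 0.0138
gripper_force: 15.0
```

>>> arm_command(
  commands=[
    {"tx": 0, "ty": 0, "tz": 0, "twist": 0},
    {"tx": 0, "ty": 0, "tz": 0, "twist": 0},
    {"tx": 0, "ty": 0, "tz": 0, "twist": 0},
    {"tx": 0, "ty": 0, "tz": 0, "twist": 0},
    {"tx": 0, "ty": 0, "tz": 0, "twist": 0},
    {"tx": 0, "ty": 0, "tz": 0, "twist": 0},
    {"tx": 0, "ty": 0, "tz": 0, "twist": 0},
    {"tx": 0, "ty": 0, "tz": 0, "twist": 0},
  ],
)

```text
t: 10.47
eef_pos: [0.6107, 0.064, 0.06]
ee_rot: [-3.14, 0.0, -1.563]
force: [-0.2, 0.7, 6.8]
width: 0.0134
gripper_force: 15.0
```

>>> arm_command(
  commands=[
    {"tx": 0.015, "ty": -0.013, "tz": 0, "twist": 0},
    {"tx": 0.031, "ty": -0.025, "tz": 0, "twist": 0},
    {"tx": 0.046, "ty": -0.036, "tz": 0, "twist": 0},
    {"tx": 0.062, "ty": -0.045, "tz": 0, "twist": 0},
    {"tx": 0.079, "ty": -0.053, "tz": 0, "twist": 0},
    {"tx": 0.096, "ty": -0.06, "tz": 0, "twist": 0},
    {"tx": 0.113, "ty": -0.066, "tz": 0, "twist": 0},
    {"tx": 0.131, "ty": -0.071, "tz": 0, "twist": 0},
  ],
)

```text
t: 11.13
eef_pos: [0.6269, 0.0312, 0.0593]
ee_rot: [3.14, 0.0, -1.564]
force: [-4.8, 4.0, 6.0]
width: 0.013
gripper_force: 15.0
```

>>> arm_command(
  commands=[
    {"tx": 0.018, "ty": -0.003, "tz": 0, "twist": 0},
    {"tx": 0.036, "ty": -0.006, "tz": 0, "twist": 0},
    {"tx": 0.055, "ty": -0.008, "tz": 0, "twist": 0},
    {"tx": 0.073, "ty": -0.009, "tz": 0, "twist": 0},
    {"tx": 0.086, "ty": -0.009, "tz": 0, "twist": 0},
    {"tx": 0.1, "ty": -0.008, "tz": 0, "twist": 0},
    {"tx": 0.1, "ty": -0.008, "tz": 0, "twist": 0},
    {"tx": 0.1, "ty": -0.008, "tz": 0, "twist": 0},
  ],
)

```text
t: 11.8
eef_pos: [0.628, 0.0058, 0.0589]
ee_rot: [3.138, -0.0, -1.564]
force: [-6.2, 1.0, 5.4]
width: 0.0137
gripper_force: 15.0
```

>>> arm_command(
  commands=[
    {"tx": 0.01, "ty": 0.002, "tz": 0, "twist": 0},
    {"tx": 0.02, "ty": 0.006, "tz": 0, "twist": 0},
    {"tx": 0.03, "ty": 0.01, "tz": 0, "twist": 0},
    {"tx": 0.034, "ty": 0.012, "tz": 0, "twist": 0},
    {"tx": 0.034, "ty": 0.012, "tz": 0, "twist": 0},
    {"tx": 0.034, "ty": 0.012, "tz": 0, "twist": 0},
    {"tx": 0.034, "ty": 0.012, "tz": 0, "twist": 0},
    {"tx": 0.034, "ty": 0.012, "tz": 0, "twist": 0},
  ],
)

```text
t: 12.47
eef_pos: [0.6276, 0.0017, 0.0589]
ee_rot: [-3.14, 0.005, -1.563]
force: [-2.2, 19.2, 1.5]
width: 0.0134
gripper_force: 15.0
```

The 19 N reaction shows the ring is against its stop. Release and lift.

>>> arm_command(
  commands=[
    {"tx": -0.012, "ty": 0, "tz": 0, "twist": 0},
    {"tx": -0.012, "ty": 0, "tz": 0, "twist": 0},
    {"tx": -0.012, "ty": 0, "tz": 0, "twist": 0},
    {"tx": -0.012, "ty": 0, "tz": 0, "twist": 0},
    {"tx": -0.012, "ty": 0, "tz": 0, "twist": 0},
    {"tx": -0.012, "ty": 0, "tz": 0, "twist": 0},
    {"tx": -0.012, "ty": 0, "tz": 0, "twist": 0},
    {"tx": -0.012, "ty": 0, "tz": 0, "twist": 0},
  ],
  claw=0.42,
)

```text
t: 13.13
eef_pos: [0.627, 0.0002, 0.059]
ee_rot: [3.141, -0.0, -1.564]
force: [-1.0, 0.1, -0.1]
width: 0.0368
gripper_force: 0.0
```

>>> arm_command(
  commands=[
    {"tx": 0, "ty": 0, "tz": -0.08, "twist": 0},
    {"tx": 0, "ty": 0, "tz": -0.2, "twist": 0},
    {"tx": 0, "ty": 0, "tz": -0.35, "twist": 0},
    {"tx": 0, "ty": 0, "tz": -0.5, "twist": 0},
    {"tx": -0.15, "ty": 0.1, "tz": -0.65, "twist": 0},
    {"tx": -0.34, "ty": 0.22, "tz": -0.65, "twist": 0},
    {"tx": -0.34, "ty": 0.22, "tz": -0.65, "twist": 0},
    {"tx": -0.34, "ty": 0.22, "tz": -0.65, "twist": 0},
  ],
)

```text
t: 13.8
eef_pos: [0.57, 0.0882, 0.2238]
ee_rot: [-3.139, 0.002, -1.561]
force: [-0.2, -0.8, -0.6]
width: 0.037
gripper_force: 0.0
```

```bash
python3 look.py pics/w5.png; python3 -c "
import cv2;a=cv2.imread('pics/w5.png');cv2.imwrite('pics/d.png',cv2.resize(a[0:200,150:400],None,fx=3,fy=3))"
```

```text
13.8 [0.57  0.088 0.224] [-3.139  0.002 -1.561] 0.036968321460443154
knob 0.92 [266.  103.1] [0.555 0.01  0.04 ]
lug 0.95 [197.5  93.2] [0.626 0.    0.07 ]
yellow_pin 0.74 [328.  159.3] [0.481 0.071 0.04 ]
yel [322 156  15  15 165] [328.612 162.891] [0.484 0.073 0.054]
blue [313  21  19  23 336] [321.958  32.14 ] [ 0.501 -0.06   0.054]
```

View pics/d.png

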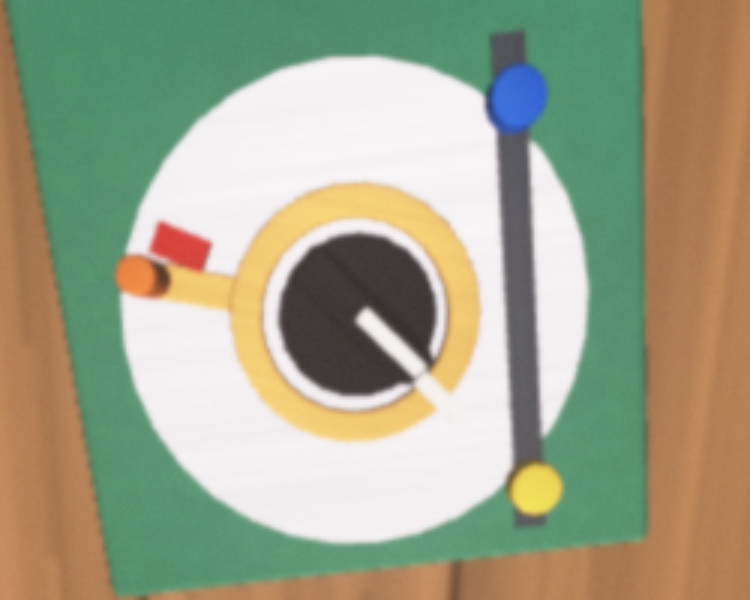

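The lug arm is tight against the red stop (lug (137,275), block (180,245)). The pointer still aims at the yellow pin (tip (452,412), pin (536,489)), and the gripper is clear.

```bash
python3 -c "
from station import *;print(job_done())"
```

```text
the job is handed in; nothing more can be done
None
```

I handed the job in at about 14 s with no verdict returned: in the last wrist view the pointer aimed at the yellow pin to within about 3°, the lock ring was tight against its red stop, the gripper was open and clear, and it never went near the painted egg.

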